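# Unlock a hand pump and hold its piston drawn out for a seal check

## Robot

A 6-joint arm with a two-finger parallel gripper is mounted at the origin on a cart in front of the work surface, level with it; the furniture and walls round the work are solid. World frame = base frame: x ahead of the robot, y to its left, z up, the work surface at z = 0. Lengths are in m, angles in degrees, forces in N, time in s.
With the tool pointing down it reaches from about 0.25 to 0.725 m from the base axis. Payload 9.7 kg.
Tool frame: the origin (TCP) lies at the very end of the fingers, on their centre line; the grasp point (between the pads) lies 19 mm behind it; y points along the fingers, x is the direction in which the jaws open and shut, and the axes are right-handed (so a half turn about y gives the same grasp; the last joint's range is limited). The gripper opens to 85 mm and grips with 20 to 120 N. Pads are 22 mm wide; open, the fingers measure 114 mm over their backs; the gripper's body (76 mm by 85 mm) begins 54 mm behind the grasp point. The pads swing forward as they close: fully open they stand 13 mm farther back than shut.
Start: joints at [-67.093, 4.979, 10.078, 95.1, 0, 90], TCP at [0.214, -0.507, 0.231] pointing down, gripper open.
Joint ranges: [-179.16, 179.16], [-48.56, 103.87], [-65.8, 70.77], [-126.05, 130.52], [-82.76, 87.17], [-180, 180]. Speed limits (degrees/s): [127.2, 127.2, 147.25, 180, 180, 180].

## Interface

Orientations are given as [roll, pitch, yaw] about the fixed x, y, z axes, in that order (R = Rz(yaw) Ry(pitch) Rx(roll)).
In Python, from workcell import bot gives the robot as it stands.
- The arm moves only by the shell command python3 -m jog 'ROWS' [FORCE]. ROWS is JSON, a list of rows, each a list of 7 numbers: the closure, from 0 (fully open) to 1 (shut), then the shift along the world's x, y, z in units of 25 mm (1.0 is 25 mm), then the turn, a rotation vector about the world's x, y, z in units of 5 degrees (1.0 is 5 degrees). A call has 1 to 5 rows; each row is the pose to reach, as a shift and turn from the pose commanded when the call began; what a row does not reach only later rows make up. A row lasts 1/10 s, in which the tool goes at most 50 mm and 8.59 degrees, less where a joint would pass 70% of its speed; a pose out of reach is approached as far as the arm can. A call with a gripper value outside its range is refused whole. The fingers move at their own pace and stop on an object; FORCE is the grip in N (left out, the last holds). Time passes only in rows, so rows that repeat a pose let the fingers close. It gives the time, the measured TCP pose, the force and the opening at its end, in the units of the state.
- bot.get_obs(): the state, without advancing time (a new reading comes with each control period).
- bot.camera(name): name is "scene" or "top"; returns (picture, depth): 480x640x3 uint8, red, green, blue; 480x640 float32, m along the optical axis (not along the pixel's ray), 0 where there is no reading.
- bot.camera_model(name): a dict with "fx", "fy", "cx", "cy" (pixels), "k1" (the pictures are not rectified: a ray, as slopes to the right and down, at radius r is drawn at 1 + k1 r^2 times it, then the intrinsics apply), "rvec" (rotation vector, rad) and "tvec" (3), from world to camera coordinates, as OpenCV has them. Camera axes: x right, y down, z forward; pixel columns grow to the right and rows downward; lengths in m; the calibration is good to about 2 mm. A picture is of the moment at which its call begins. camera_model takes no time and is no camera call.
- bot.job_done(): hands the job in, once; it reports no verdict.
Trained networks look in the newest picture that a camera, given by its name, has taken for a name from the list of things; names that differ only in an ending like _2 or _b are one class to them, and where a whole thing is asked for, a point or a joint stands for the part that bears it (a point fixed in the world has none). Each returns a list of dicts, best first, with "conf" (0 to 1); they miss things now and then, are a little off and sometimes report something else, mostly with a low value. They report only what shows in the picture. A call takes as long as a camera call. They do not tell look-alikes from the thing itself.
- bot.regions_of(camera, label): "pixels" (480x640 bool, what is visible of it) and "point" ([row, column] in pixels, amid what is visible of it).
The state is a dict: "time": time; "q": joint angles; "qd": joint speeds; "joint_efforts": joint torques, N m; "ee_pos": TCP position; "tcp_rot": TCP orientation; "wrist_force": force on the tool from outside, world axes, zero at the start; "torque": the same for the moment, N m; "opening": finger opening in m.
Only numpy, scipy, OpenCV 4.12 (cv2) and the standard library are available. Lean on these libraries where they do the work, as an engineer would, in place of code of your own. Each camera call takes 0.05 s, during which the arm holds its last target. There are 200 camera calls.

## Task

The small hand pump on the bench needs its seal looked at. Wind its crank anticlockwise (seen from above) until it comes to its stop, nearly two full turns, so that the steel lock fork draws right back off the piston's flange; then take the piston by its knob and draw it straight up out of its bore until the black rubber sealing ring on the rod stands clear above the mouth by about a centimetre, with the rod's lower end still in the bore. Finish holding the piston still there, do not let go, and leave the beaker, the petri dish and the slide box where they stand.

Things in the scene. Friction and masses are not known exactly. Their poses are not given: they have to be found in the camera images.
- stand: The fixed hand pump: grey base plate 110 x 250 x 12 mm (x, y, z). Origin: centre of its underside, on the table; z up. At y +70 mm a square aluminium block (50 x 50 mm, top 100 mm above the table) with the upright bore; at y -70 mm a white gear housing (64 x 62 mm, top at 120 mm) with the crank, its axis vertical at x 0, y -70 mm. Between them the steel lock fork runs along y, top at 114 mm.
- mouth (a point): Centre of the bore's mouth, in the top face of the cylinder block, 100 mm above the table; z up along the bore. The bore is 21.2 mm wide and 84 mm deep.
- crank (a joint): Crank angle (rad), anticlockwise from above positive, hard stops at 0 and 12.57 (two turns). At 0 the lock fork is over the piston's flange and the handle lies to the stand's -y from the crank axis; each turn draws the fork back 10 mm; beyond 11.5 it counts as fully back. Starts at 0 to 0.9. Light friction (1 to 2 N at the handle); it stays where left.
- handle_mid (a point): Middle of the crank's grip: an upright black round handle, 18 mm across and 45 mm tall, that spins freely on its pin, 40 mm from the crank axis. This point is 156 mm above the table (handle from 132 to 177 mm; the crank arm's top is at 132 mm).
- fork_tip (a point): Point midway between the tips of the two prongs of the steel lock fork (prongs 6 mm wide, 20 mm apart), at half their thickness, 111 mm above the table. It lies about over the bore's axis when locked and about 18 mm from it when withdrawn.
- knob_mid (a point): Centre of the piston's knob: upright, round, black, 28 mm across, 30 mm tall, centre 141 mm above the table at the start. The piston is one loose part of 175 to 350 g: steel rod 20 mm across, 80 mm long, in the bore; above it a flange 32 mm across, 6 mm thick, resting on the mouth; a neck 14 mm across, 20 mm long; then the knob.
- ring (a point): Centre of the black rubber sealing ring, a 4 mm high band round the piston's rod, 83 mm below the knob's centre, 42 mm below the flange's underside and 38 mm above the rod's lower end; hidden in the bore at the start, 42 mm below the mouth. z is the piston's axis, pointing up.
- piston: The piston as a whole; origin at the centre of the rod's lower end (121 mm below the knob's centre), z up along the rod. 20 mm above the table at the start.
- beaker: Bystander: small clear beaker, 55 mm across, 69 mm tall, behind the pump. Origin: centre of its underside.
- petri_dish: Bystander: round petri dish, 64 mm across, 14 mm tall, behind the pump. Origin: centre of its underside.
- slide_pack: Bystander: small white box of glass slides, 30 x 78 x 28 mm, in front of the pump. Origin: centre of its underside.
Mind the look-alikes: they are no part of the job. Of the things that look like the piston, the smallest one is meant.

How it is judged:
By the outcome, as a careful person would: the job done as asked, in the order asked, and still so for the second after the job is handed in, while the arm keeps its last pose, push and grip.
It also fails if it takes over 64 s, if anything falls off the work surface, if the arm or the gripper's body presses on something with over 40 N, if the wrist force passes 120 N, or if a joint passes its speed limit or range.

## Working session

There is one attempt and no reset: what is moved stays moved. The work goes in short steps, Python scripts to look and compute and a shell command to move; the robot and the scene stay as the last step left them, time stands still between calls to the robot, and variables do not carry over. Pictures are saved under pics/ and viewed, about 8 in all and at most 12, crops included, and the job is handed in when it is done.

```bash
mkdir -p pics; ls; cat > h.py <<'E'
import numpy as np, cv2
from workcell import bot
def cam(n):
    m=bot.camera_model(n); R=cv2.Rodrigues(np.array(m["rvec"],float))[0]; return m,R,np.array(m["tvec"],float).ravel()
def world(n,px,d):  # px Nx2 (row,col), d depth
    m,R,t=cam(n); px=np.atleast_2d(px).astype(float)
    K=np.array([[m["fx"],0,m["cx"]],[0,m["fy"],m["cy"]],[0,0,1]])
    s=cv2.undistortPoints(px[:,None,::-1].copy(),K,np.array([m["k1"],0,0,0.]))[:,0]
    P=np.c_[s,np.ones(len(s))]*np.atleast_1d(d)[:,None]
    return (P-t)@R
def save(n,img): cv2.imwrite("pics/"+n,img[:,:,::-1])
E
python3 - <<'E'
from h import *
o=bot.get_obs(); print(o)
for n in("scene","top"):
    im,d=bot.camera(n); save(n+"0.png",im); np.savez(n+"0.npz",im=im,d=d)
    m,R,t=cam(n); print(n,"pos",-R.T@t,m["fx"])
    for l in("stand","handle_mid","knob_mid","fork_tip","beaker","petri_dish","slide_pack"):
        for r in bot.regions_of(n,l):
            p=np.argwhere(r["pixels"]); dd=d[r["pixels"]]; p=p[dd>0];dd=dd[dd>0]
            if len(p)==0: print(l,r["conf"],r["point"]);continue
            w=world(n,p,dd); print(l,round(r["conf"],2),np.round(r["point"]),len(p),"med",np.median(w,0).round(3),"lo",np.percentile(w,3,0).round(3),"hi",np.percentile(w,97,0).round(3))
E
```

```text
pics
{'time': 0.0, 'q': array([-6.70929861e+01,  5.01226175e+00,  1.00342266e+01,  9.51014713e+01,
        3.50838676e-04,  9.00018062e+01]), 'qd': array([-0.01728906,  0.0604793 , -0.05928519,  0.06943874, -0.01258597,
        0.03253226]), 'joint_efforts': array([ 1.53501340e-03, -5.20387495e+01,  4.64803290e+01,  1.62688340e-02,
        9.15648366e-05,  8.68364282e-06]), 'ee_pos': array([ 0.21398694, -0.50640061,  0.23056991]), 'tcp_rot': array([-8.99996517e+01,  7.95064118e-02, -6.70947923e+01]), 'wrist_force': array([-0.6548469 , -0.15054076, -0.04526007]), 'torque': array([-0.02564731,  0.02078165,  0.03216348]), 'opening': 0.08551106479072419}
scene pos [0.32144774 0.48277451 0.75038821] 569.7668555218539
stand 0.6 [254. 351.] 9803 med [ 0.538 -0.108  0.05 ] lo [ 0.48  -0.214  0.008] hi [ 0.615 -0.004  0.137]
stand 0.57 [222. 344.] 840 med [ 0.551 -0.111  0.113] lo [ 0.528 -0.153  0.109] hi [ 0.571 -0.06   0.116]
handle_mid 0.53 [162. 373.] 245 med [ 0.54  -0.215  0.159] lo [ 0.533 -0.224  0.134] hi [ 0.548 -0.212  0.176]
knob_mid 0.94 [239. 231.] 2089 med [0.689 0.007 0.122] 
[... 1033 characters left out ...]
19 ] lo [ 0.675 -0.023  0.008] hi [0.712 0.013 0.194]
knob_mid 0.76 [246. 311.] 323 med [ 0.571 -0.055  0.156] lo [ 0.559 -0.069  0.104] hi [ 0.585 -0.043  0.158]
knob_mid 0.72 [225. 228.] 910 med [0.598 0.063 0.191] lo [0.582 0.049 0.023] hi [0.618 0.084 0.194]
fork_tip 0.68 [263. 349.] 1201 med [ 0.551 -0.114  0.114] lo [ 0.527 -0.154  0.107] hi [ 0.576 -0.068  0.117]
beaker 0.77 [194. 355.] 967 med [ 0.669 -0.127  0.024] lo [ 0.64  -0.15   0.016] hi [ 0.69  -0.102  0.07 ]
petri_dish 0.8 [221. 417.] 996 med [ 0.622 -0.237  0.015] lo [ 0.595 -0.263  0.011] hi [ 0.648 -0.209  0.018]
slide_pack 0.71 [320. 339.] 809 med [ 0.445 -0.102  0.028] lo [ 0.419 -0.135  0.025] hi [ 0.471 -0.07   0.031]
```

```bash
python3 - <<'E'
from h import *
a=np.load("top0.npz"); im,d=a["im"],a["d"]
c=cv2.resize(im[120:360,200:480],None,fx=2.8,fy=2.5); save("topcrop.png",cv2.resize(im[120:360,200:480],None,fx=2.5,fy=2.5,interpolation=cv2.INTER_CUBIC))
ij=np.argwhere(d>0); w=world("top",ij,d[d>0])
# circle fits of tops: knob top z~.156, handle top z~.177
def top(c,z,r):
    m=(abs(w[:,2]-z)<.004)&(np.hypot(w[:,0]-c[0],w[:,1]-c[1])<r); p=w[m]
    (cx,cy),rad=cv2.minEnclosingCircle(p[:,:2].astype(np.float32)); print(c,"n",len(p),"mean",p.mean(0).round(4),"circ",round(cx,4),round(cy,4),round(rad,4))
top((.571,-.055),.157,.03); top((.541,-.219),.177,.02)
# housing top z .12, block top z .1, base z .012
for z,n in((.12,"housing"),(.1,"block"),(.012,"base")):
    m=(abs(w[:,2]-z)<.003)&(w[:,0]>.46)&(w[:,0]<.64)&(w[:,1]>-.26)&(w[:,1]<.02); p=w[m]
    print(n,len(p),[np.round(x,4) for x in cv2.minAreaRect(p[:,:2].astype(np.float32))])
E
```

```text
(0.571, -0.055) n 259 mean [ 0.5716 -0.0555  0.1562] circ 0.5719 -0.0555 0.0138
(0.541, -0.219) n 113 mean [ 0.5409 -0.2222  0.1766] circ 0.5412 -0.2227 0.0089
housing 998 [array([ 0.5402, -0.1394]), array([0.1609, 0.0632]), np.float64(71.0743)]
block 577 [array([ 0.5518, -0.1144]), array([0.1759, 0.0595]), np.float64(67.6526)]
base 4522 [array([ 0.5507, -0.1231]), array([0.2728, 0.1799]), np.float64(89.6409)]
```

View pics/scene0.png

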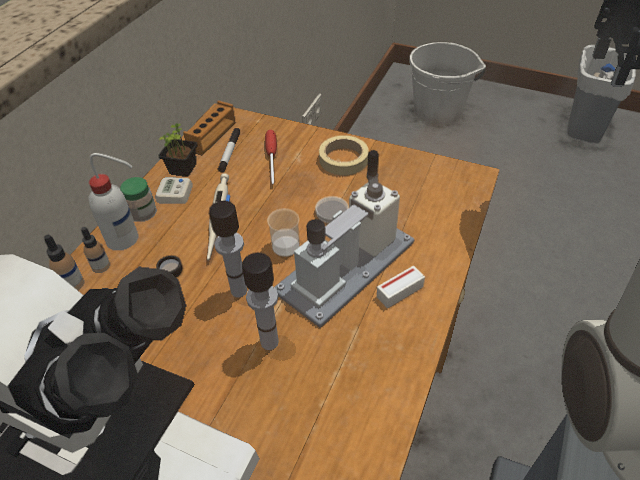

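View pics/topcrop.png

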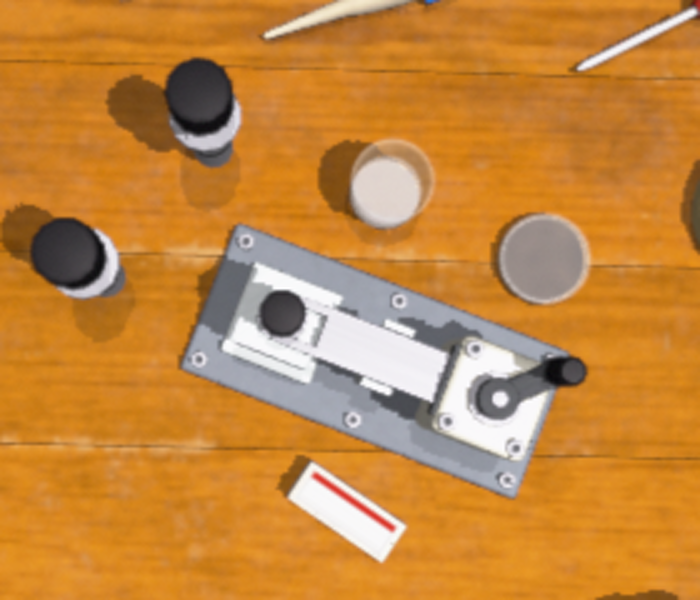

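The piston meant is the one in the block: scene (236,316), top (246,311). Its knob measures 27.6 mm across with the top at z 0.156, matching the 28 mm given. The two look-alikes at scene (239,231) and (293,262) stand free on the table, with larger knobs topping out at 0.19. The handle is at top (267,426), top at z 0.177. I'll move above the handle and refine the stand's yaw and crank axis.

```bash
python3 -m jog '[[0.2,1.3,1.1,0,0,0,1.7],[0.2,2.6,2.2,0,0,0,3.4],[0.2,3.9,3.4,0,0,0,5.1],[0.2,5.2,4.5,0,0,0,6.8],[0.2,6.5,5.6,0,0,0,8.5]]' 20
python3 -m jog '[[0.4,1.3,1.1,0,0,0,0.5],[0.4,2.6,2.3,0,0,0,0.5],[0.4,3.9,3.4,0,0,0,0.5],[0.4,5.2,4.5,0,0,0,0.5],[0.4,6.58,5.75,0,0,0,0.5]]'
python3 -m jog '[[0.4,0,0,0,0,0,0],[0.4,0,0,0,0,0,0]]'
python3 - <<'E'
from h import *
print(bot.get_obs()["ee_pos"],bot.get_obs()["tcp_rot"])
a=np.load("top0.npz"); im,d=a["im"],a["d"]
def P(x,y): # crop px
    c,r=200+x/2.5,120+y/2.5; dd=d[int(round(r)),int(round(c))]; return world("top",[[r,c]],[dd])[0]
print("hub",P(499,400))
B=[P(245,241),P(198,358),P(550,357),P(508,480)]
for b in B: print("screw",b.round(4))
for u,v in((0,2),(1,3)):
    e=B[u]-B[v]; print("yaw",np.degrees(np.arctan2(-e[0],e[1])))
S=[P(474,349),P(446,421),P(514,448)]
for s in S: print("hs",s.round(4))
print("axis from screws",((S[0]+S[2])/2).round(4))
E
```

```text
time: 1.3
ee_pos: [0.3776, -0.3653, 0.2314]
tcp_rot: [-90.0, -0.0, -24.3]
wrist_force: [1.0, -0.7, -0.2]
opening: 0.0681
time: 1.8
ee_pos: [0.5421, -0.2217, 0.2314]
tcp_rot: [-90.0, -0.0, -22.1]
wrist_force: [0.2, -0.7, -0.6]
opening: 0.0514
time: 2.0
ee_pos: [0.5415, -0.2221, 0.2308]
tcp_rot: [-90.0, 0.0, -22.0]
wrist_force: [-0.1, -1.1, 1.0]
opening: 0.0511
[ 0.54151019 -0.22207375  0.23084656] [-9.00111846e+01  4.84074049e-02 -2.19679395e+01]
hub [ 0.52276546 -0.18716213  0.14274574]
screw [ 0.6275 -0.0297  0.0192]
screw [0.5459 0.0007 0.0164]
screw [ 0.5495 -0.2194  0.1327]
screw [ 0.4672 -0.2147  0.0181]
yaw -22.342133889991253
yaw -20.080364793177605
hs [ 0.5534 -0.174   0.1269]
hs [ 0.5091 -0.1577  0.1261]
hs [ 0.4937 -0.1996  0.1259]
axis from screws [ 0.5235 -0.1868  0.1264]
```

Hub at (0.523,-0.187) is 140 mm from the mouth and 39.9 mm from the handle, so crank ≈ 0.83 rad and yaw ≈ -20.4°. All consistent, so I'll go down and grip the handle.

```bash
python3 -m jog '[[0.4,0,0,-1,0,0,0.2],[0.4,0,0,-2,0,0,0.3],[0.4,0,0,-2.8,0,0,0.3],[0.4,0,0,-3.36,0,0,0.3],[0.4,0,0,-3.36,0,0,0.3]]' 20
python3 -m jog '[[0.9,0,0,0,0,0,0],[0.9,0,0,0,0,0,0],[0.9,0,0,0,0,0,0],[0.9,0,0,0,0,0,0],[0.9,0,0,0,0,0,0]]' 20
python3 - <<'E'
from h import *
im,d=bot.camera("scene"); save("grip1.png",cv2.resize(im[80:320,240:480],None,fx=2.4,fy=2.4))
C=np.array([.5228,-.187]); p=bot.get_obs()["ee_pos"]; v=p[:2]-C; print(p,np.hypot(*v),np.degrees(np.arctan2(v[1],v[0])))
a0=-62.7
for s in range(0,672,90):
    print(s,[tuple(((np.array([np.cos(t),np.sin(t)])-np.array([np.cos(u),np.sin(u)]))*.04/.025).round(2)) for u in [np.radians(a0+s)] for t in np.radians(a0+s+18*np.arange(1,6))])
E
```

```text
time: 2.5
ee_pos: [0.5397, -0.2234, 0.1456]
tcp_rot: [-90.0, 0.2, -20.7]
wrist_force: [0.2, -0.0, 0.9]
opening: 0.051
time: 3.0
ee_pos: [0.5416, -0.2233, 0.1487]
tcp_rot: [-90.0, -0.1, -20.6]
wrist_force: [-0.5, -2.4, 6.7]
opening: 0.0173
[ 0.54165671 -0.22329094  0.14866291] 0.04089752720389778 -62.543692611786874
0 [(np.float64(0.4), np.float64(0.3)), (np.float64(0.7), np.float64(0.7)), (np.float64(0.85), np.float64(1.18)), (np.float64(0.85), np.float64(1.68)), (np.float64(0.69), np.float64(2.16))]
90 [(np.float64(-0.3), np.float64(0.4)), (np.float64(-0.7), np.float64(0.7)), (np.float64(-1.18), np.float64(0.85)), (np.float64(-1.68), np.float64(0.85)), (np.float64(-2.16), np.float64(0.69))]
180 [(np.float64(-0.4), np.float64(-0.3)), (np.float64(-0.7), np.float64(-0.7)), (np.float64(-0.85), np.float64(-1.18)), (np.float64(-0.85), np.float64(-1.68)), (np.float64(-0.69), np.float64(-2.16))]
270 [(np.float64(0.3), np.float64(-0.4)), (np.float64(0.7), np.float64(-0.7)), (np.float64(1.18), np.float64(-0.85)), (np.float64(1.68), np.float64(-0.85)), (np.float64(2.16), np.float64(-0.69))]
360 [(np.float64(0.4), np.float64(0.3)), (np.float64(0.7), np.float64(0.7)), (np.float64(0.85), np.float64(1.18)), (np.float64(0.85), np.float64(1.68)), (np.float64(0.69), np.float64(2.16))]
450 [(np.float64(-0.3), np.float64(0.4)), (np.float64(-0.7), np.float64(0.7)), (np.float64(-1.18), np.float64(0.85)), (np.float64(-1.68), np.float64(0.85)), (np.float64(-2.16), np.float64(0.69))]
540 [(np.float64(-0.4), np.float64(-0.3)), (np.float64(-0.7), np.float64(-0.7)), (np.float64(-0.85), np.float64(-1.18)), (np.float64(-0.85), np.float64(-1.68)), (np.float64(-0.69), np.float64(-2.16))]
630 [(np.float64(0.3), np.float64(-0.4)), (np.float64(0.7), np.float64(-0.7)), (np.float64(1.18), np.float64(-0.85)), (np.float64(1.68), np.float64(-0.85)), (np.float64(2.16), np.float64(-0.69))]
```

View pics/grip1.png

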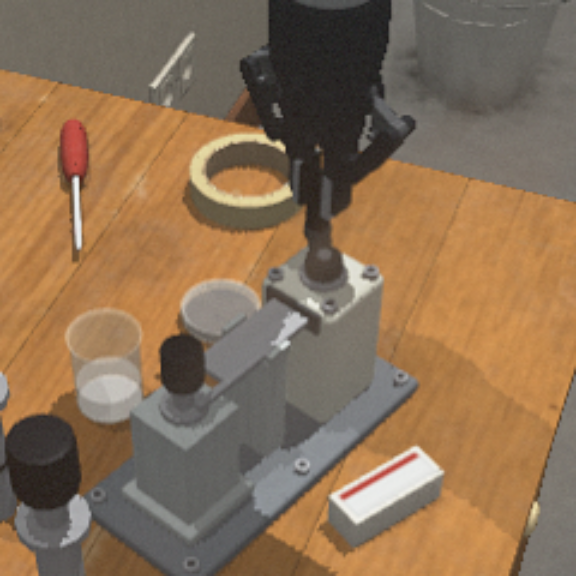

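The handle is between the pads at crop (320,215), opening 17.3 mm. The fork at (250,340) still reaches the piston's flange. Winding the first quarter turn.

```bash
python3 -m jog '[[0.9,0.4,0.3,0,0,0,0],[0.9,0.7,0.7,0,0,0,0],[0.9,0.85,1.18,0,0,0,0],[0.9,0.85,1.68,0,0,0,0],[0.9,0.69,2.16,0,0,0,0]]'
python3 -m jog '[[0.9,0,0,0,0,0,0],[0.9,0,0,0,0,0,0]]'
python3 -c "
from h import *
o=bot.get_obs();v=o['ee_pos'][:2]-[.5228,-.187];print(o['wrist_force'],np.hypot(*v),np.degrees(np.arctan2(v[1],v[0])))"
```

```text
time: 3.55
ee_pos: [0.56, -0.1685, 0.1487]
tcp_rot: [-90.0, -0.2, -20.6]
wrist_force: [-0.1, -2.3, 4.9]
opening: 0.0171
time: 3.75
ee_pos: [0.5595, -0.168, 0.1487]
tcp_rot: [-89.9, -0.2, -20.5]
wrist_force: [3.1, 2.2, 7.1]
opening: 0.017
[3.06145443 2.24356647 7.13661611] 0.04133062878783609 27.383079136780196
```

Forces are small, so I'll continue around.

```bash
python3 -m jog '[[0.9,-0.3,0.4,0,0,0,0],[0.9,-0.7,0.7,0,0,0,0],[0.9,-1.18,0.85,0,0,0,0],[0.9,-1.68,0.85,0,0,0,0],[0.9,-2.16,0.69,0,0,0,0]]'
python3 -m jog '[[0.9,-0.4,-0.3,0,0,0,0],[0.9,-0.7,-0.7,0,0,0,0],[0.9,-0.85,-1.18,0,0,0,0],[0.9,-0.85,-1.68,0,0,0,0],[0.9,-0.69,-2.16,0,0,0,0]]'
python3 -m jog '[[0.9,0.3,-0.4,0,0,0,0],[0.9,0.7,-0.7,0,0,0,0],[0.9,1.18,-0.85,0,0,0,0],[0.9,1.68,-0.85,0,0,0,0],[0.9,2.16,-0.69,0,0,0,0]]'
python3 -m jog '[[0.9,0.4,0.3,0,0,0,0],[0.9,0.7,0.7,0,0,0,0],[0.9,0.85,1.18,0,0,0,0],[0.9,0.85,1.68,0,0,0,0],[0.9,0.69,2.16,0,0,0,0]]'
```

```text
time: 4.25
ee_pos: [0.505, -0.1518, 0.1486]
tcp_rot: [-90.0, -0.2, -20.6]
wrist_force: [6.5, -6.8, 4.5]
opening: 0.0171
time: 4.75
ee_pos: [0.4884, -0.2057, 0.1485]
tcp_rot: [-89.9, -0.2, -20.6]
wrist_force: [10.6, 7.2, 3.0]
opening: 0.0169
time: 5.25
ee_pos: [0.5417, -0.2235, 0.1485]
tcp_rot: [-90.0, -0.1, -20.6]
wrist_force: [-2.6, 2.6, 8.3]
opening: 0.0171
time: 5.75
ee_pos: [0.5601, -0.1688, 0.1486]
tcp_rot: [-89.9, -0.2, -20.6]
wrist_force: [2.4, -1.3, 6.1]
opening: 0.0175
```

```bash
python3 -m jog '[[0.9,-0.3,0.4,0,0,0,0],[0.9,-0.7,0.7,0,0,0,0],[0.9,-1.18,0.85,0,0,0,0],[0.9,-1.68,0.85,0,0,0,0],[0.9,-2.16,0.69,0,0,0,0]]'
python3 -m jog '[[0.9,-0.4,-0.3,0,0,0,0],[0.9,-0.7,-0.7,0,0,0,0],[0.9,-0.85,-1.18,0,0,0,0],[0.9,-0.85,-1.68,0,0,0,0],[0.9,-0.69,-2.16,0,0,0,0]]'
python3 -m jog '[[0.9,0.15,-0.24,0,0,0,0],[0.9,0.34,-0.44,0,0,0,0],[0.9,0.56,-0.61,0,0,0,0],[0.9,0.8,-0.74,0,0,0,0],[0.9,0.8,-0.74,0,0,0,0]]'
python3 -c "
from h import *
o=bot.get_obs();v=o['ee_pos'][:2]-[.5228,-.187];print(o['wrist_force'],np.hypot(*v),np.degrees(np.arctan2(v[1],v[0])))"
```

```text
time: 6.25
ee_pos: [0.5049, -0.1518, 0.1486]
tcp_rot: [-90.0, -0.2, -20.6]
wrist_force: [5.1, -7.3, 4.6]
opening: 0.0168
time: 6.75
ee_pos: [0.4885, -0.2058, 0.1485]
tcp_rot: [-89.9, -0.2, -20.6]
wrist_force: [10.5, 7.2, 3.5]
opening: 0.017
time: 7.25
ee_pos: [0.5084, -0.2241, 0.1485]
tcp_rot: [-89.9, -0.1, -20.6]
wrist_force: [3.5, 3.1, 9.1]
opening: 0.0174
[3.45946598 3.07099315 9.07876368] 0.03974985170740245 -111.1814811098204
```

```bash
python3 -m jog '[[0.9,0.1,-0.03,0,0,0,0],[0.9,0.1,-0.03,0,0,0,0]]'; python3 -m jog '[[0.9,0.1,-0.03,0,0,0,0],[0.9,0.1,-0.03,0,0,0,0]]'; python3 -c "
from h import *
im,d=bot.camera('top'); save('top2.png',cv2.resize(im[160:340,260:470],None,fx=2.8,fy=2.8))
o=bot.get_obs();v=o['ee_pos'][:2]-[.5228,-.187];print(o['wrist_force'],np.hypot(*v),np.degrees(np.arctan2(v[1],v[0])))"
```

```text
time: 7.45
ee_pos: [0.5104, -0.2248, 0.1485]
tcp_rot: [-89.9, -0.1, -20.6]
wrist_force: [2.4, 1.6, 7.9]
opening: 0.0169
time: 7.65
ee_pos: [0.5112, -0.2251, 0.1485]
tcp_rot: [-90.0, 0.1, -20.6]
wrist_force: [-6.9, 3.1, 11.8]
opening: 0.017
[-7.14140352  4.15863606 11.64582603] 0.03980337970132441 -106.96479225245552
```

View pics/top2.png

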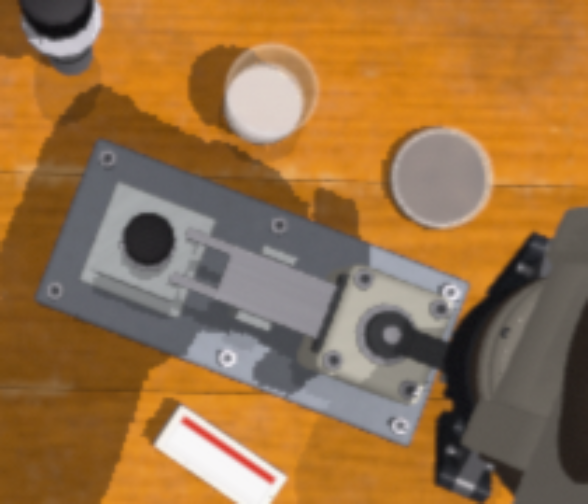

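The fork's prong tips at (185,255) are clear of the flange at (148,245), and the stop now pushes back about 7 N. I'll ease off, release, lift, move over the knob and check.

```bash
python3 -m jog '[[0.4,0,0,0,0,0,0],[0.4,0,0,0,0,0,0],[0.4,0,0,0,0,0,0],[0.4,0,0,0,0,0,0],[0.4,0,0,0,0,0,0]]'
python3 -m jog '[[0.4,0,0,1,0,0,0],[0.4,0,0,2.2,0,0,0],[0.4,0,0,3.3,0,0,0],[0.4,0.4,1.1,3.3,0,0,0],[0.4,0.8,2.3,3.3,0,0,0]]'
python3 -m jog '[[0.4,0.5,1.5,0,0,0,0],[0.4,1.0,3.0,0,0,0,0],[0.4,1.6,4.45,0,0,0,0],[0.4,1.6,4.45,0,0,0,0],[0.4,1.6,4.45,0,0,0,0]]'
python3 - <<'E'
from h import *
print(bot.get_obs()["ee_pos"])
im,d=bot.camera("scene"); save("above.png",cv2.resize(im[80:320,200:440],None,fx=2.4,fy=2.4))
for l in("knob_mid","handle_mid"):
  for r in bot.regions_of("scene",l):
    k=r["pixels"]&(d>0); w=world("scene",np.argwhere(k),d[k]); print(l,r["conf"],r["point"],len(w),np.median(w,0).round(4),np.percentile(w,3,0).round(3),np.percentile(w,97,0).round(3))
E
```

```text
time: 8.2
ee_pos: [0.512, -0.2256, 0.1471]
tcp_rot: [-90.0, 0.0, -20.6]
wrist_force: [0.6, -1.4, -0.8]
opening: 0.051
time: 8.7
ee_pos: [0.5326, -0.1683, 0.2308]
tcp_rot: [-90.0, -0.1, -20.7]
wrist_force: [-0.4, -0.6, -0.3]
opening: 0.0516
time: 9.2
ee_pos: [0.5722, -0.0561, 0.2295]
tcp_rot: [-90.0, 0.0, -20.5]
wrist_force: [0.3, 0.5, 0.1]
opening: 0.0511
[ 0.57220253 -0.0560823   0.22950108]
knob_mid 0.75 [294.2, 262.2] 2275 [0.5967 0.0792 0.1224] [0.584 0.057 0.013] [0.618 0.089 0.192]
knob_mid 0.61 [239.4, 232.6] 2094 [0.6896 0.0062 0.1218] [ 0.677 -0.017  0.006] [0.712 0.017 0.191]
knob_mid 0.56 [238.3, 315.8] 644 [ 0.5698 -0.0482  0.1379] [ 0.559 -0.064  0.103] [ 0.585 -0.04   0.157]
handle_mid 0.52 [169.5, 392.8] 265 [ 0.5094 -0.2167  0.1577] [ 0.503 -0.226  0.133] [ 0.519 -0.213  0.176]
```

View pics/above.png

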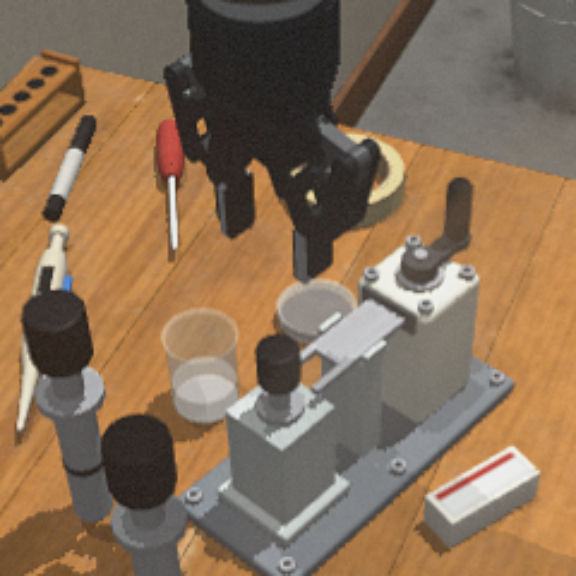

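The crank handle points to the stand's -y, at its stop, and the prongs are clear of the flange at crop (280,405). The fingers are over the knob, so I'll go down.

```bash
python3 -m jog '[[0.4,0,0,-1.2,0,0,0],[0.4,0,0,-2.4,0,0,0],[0.4,0,0,-3.4,0,0,0],[0.4,0,0,-4.3,0,0,0],[0.4,0,0,-4.3,0,0,0]]'
python3 -m jog '[[0.9,0,0,0,0,0,0],[0.9,0,0,0,0,0,0],[0.9,0,0,0,0,0,0],[0.9,0,0,0,0,0,0],[0.9,0,0,0,0,0,0]]' 40
python3 -m jog '[[0.9,0,0,0,0,0,0],[0.9,0,0,0,0,0,0]]'
```

```text
time: 9.85
ee_pos: [0.5702, -0.0578, 0.1192]
tcp_rot: [-90.1, 0.3, -20.7]
wrist_force: [-0.4, -0.3, -0.2]
opening: 0.0512
time: 10.35
ee_pos: [0.5726, -0.0572, 0.124]
tcp_rot: [-90.0, -0.1, -20.6]
wrist_force: [-2.6, -2.0, 6.0]
opening: 0.0271
time: 10.55
ee_pos: [0.5726, -0.0572, 0.124]
tcp_rot: [-90.0, -0.1, -20.6]
wrist_force: [-2.2, -1.5, 7.4]
opening: 0.0269
```

Gripped: opening 27 mm on a 28 mm knob, side force small. Lifting in small steps.

```bash
python3 -m jog '[[0.9,0,0,0.15,0,0,0],[0.9,0,0,0.3,0,0,0],[0.9,0,0,0.5,0,0,0],[0.9,0,0,0.7,0,0,0],[0.9,0,0,0.7,0,0,0]]' 50
python3 -m jog '[[0.9,0,0,0.2,0,0,0],[0.9,0,0,0.4,0,0,0],[0.9,0,0,0.6,0,0,0],[0.9,0,0,0.8,0,0,0],[0.9,0,0,0.8,0,0,0]]'
```

```text
time: 11.05
ee_pos: [0.5724, -0.0568, 0.1407]
tcp_rot: [-90.0, -0.0, -20.6]
wrist_force: [0.7, 0.4, -3.6]
opening: 0.027
time: 11.55
ee_pos: [0.5724, -0.0568, 0.1608]
tcp_rot: [-90.0, -0.1, -20.6]
wrist_force: [-0.3, 0.3, -3.7]
opening: 0.0266
```

```bash
python3 -m jog '[[0.9,0,0,0.15,0,0,0],[0.9,0,0,0.3,0,0,0],[0.9,0,0,0.5,0,0,0],[0.9,0,0,0.64,0,0,0],[0.9,0,0,0.64,0,0,0]]'
python3 - <<'E'
from h import *
o=bot.get_obs(); print(o["ee_pos"],o["wrist_force"])
im,d=bot.camera("scene"); save("lift.png",cv2.resize(im[150:310,250:410],None,fx=3.7,fy=3.7,interpolation=cv2.INTER_CUBIC))
C=np.array([.572,-.0560])
for l in("ring","knob_mid","piston","beaker","petri_dish","slide_pack"):
  for r in bot.regions_of("scene",l):
    k=r["pixels"]&(d>0); w=world("scene",np.argwhere(k),d[k])
    if len(w): print(l,round(r["conf"],2),np.round(r["point"]),len(w),np.median(w,0).round(4),np.percentile(w,3,0).round(3),np.percentile(w,97,0).round(3))
E
```

```text
time: 12.05
ee_pos: [0.5722, -0.0568, 0.1765]
tcp_rot: [-90.0, -0.0, -20.6]
wrist_force: [0.5, 0.1, -2.5]
opening: 0.027
[ 0.5722092  -0.05683386  0.17654271] [ 0.47882178  0.12886832 -2.47252535]
ring 0.9 [226. 313.] 761 [ 0.5716 -0.0459  0.1581] [ 0.56  -0.059  0.102] [ 0.585 -0.04   0.209]
ring 0.84 [243. 230.] 2127 [0.6898 0.0062 0.1217] [ 0.677 -0.02   0.005] [0.715 0.017 0.191]
ring 0.8 [293. 263.] 2228 [0.5961 0.0791 0.1224] [0.584 0.058 0.013] [0.617 0.089 0.192]
knob_mid 0.96 [296. 260.] 2327 [0.5966 0.0791 0.1222] [0.584 0.055 0.007] [0.619 0.089 0.192]
knob_mid 0.91 [224. 312.] 816 [ 0.5718 -0.046   0.1583] [ 0.56  -0.059  0.103] [ 0.585 -0.04   0.209]
knob_mid 0.74 [241. 232.] 2100 [0.6897 0.0062 0.1217] [ 0.677 -0.017  0.007] [0.713 0.017 0.191]
knob_mid 0.3 [182. 388.] 550 [ 0.5138 -0.2135  0.1372] [ 0.503 -0.224  0.126] [ 0.533 -0.173  0.176]
piston 0.9 [242. 227.] 2038 [0.6895 0.0062 0.1219] [ 0.677 -0.016  0.011] [0.711 0.017 0.191]
piston 0.78 [227. 314.] 849 [ 0.5719 -0.046   0.1584] [ 0.56  -0.062  0.101] [ 0.587 -0.04   0.209]
piston 0.77 [295. 262.] 2365 [0.5965 0.079  0.1221] [0.584 0.055 0.005] [0.619 0.089 0.192]
beaker 0.79 [227. 282.] 1281 [ 0.6658 -0.118   0.0434] [ 0.642 -0.151  0.006] [ 0.691 -0.099  0.068]
petri_dish 0.58 [210. 339.] 183 [ 0.6089 -0.2382  0.0136] [ 0.534 -0.26   0.007] [ 0.619 -0.047  0.224]
slide_pack 0.64 [287. 401.] 1139 [ 0.445  -0.0935  0.0264] [ 0.417 -0.133  0.001] [ 0.474 -0.063  0.03 ]
```

View pics/lift.png

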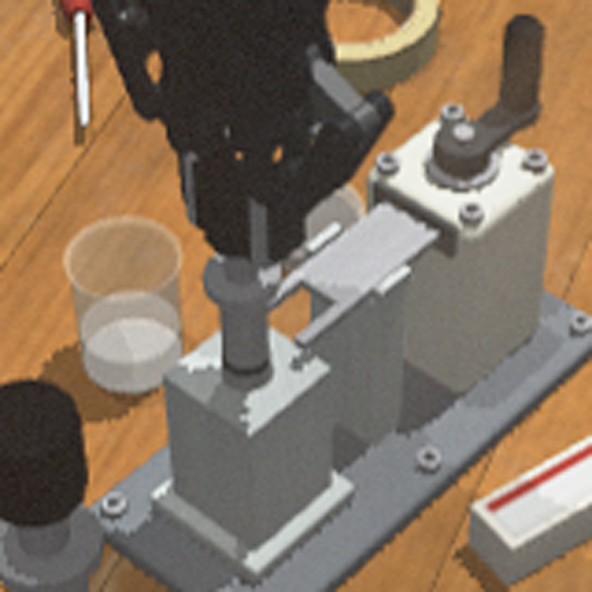

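The ring shows as a black band at crop (245,362), just above the mouth at about (245,380). The rod is still in the bore, the fork is back and the bystanders are unmoved. The measured ring height and a settling check come next, then I hand in.

```bash
python3 -m jog '[[0.9,0,0,0,0,0,0],[0.9,0,0,0,0,0,0],[0.9,0,0,0,0,0,0],[0.9,0,0,0,0,0,0],[0.9,0,0,0,0,0,0]]'
python3 - <<'E'
from h import *
im,d=bot.camera("scene"); g=im[:,316].sum(1)
for r in range(228,258): 
    if d[r,316]>0: print(r,g[r],world("scene",[[r,316]],[d[r,316]])[0].round(4))
E
```

```text
time: 12.9
ee_pos: [0.5721, -0.0569, 0.1757]
tcp_rot: [-90.0, 0.0, -20.6]
wrist_force: [0.2, -1.1, -4.1]
opening: 0.0264
228 313 [ 0.5676 -0.0444  0.1591]
229 315 [ 0.5681 -0.0452  0.156 ]
230 311 [ 0.5666 -0.0419  0.1576]
231 312 [ 0.5669 -0.0424  0.155 ]
232 287 [ 0.5663 -0.0409  0.1546]
233 268 [ 0.5666 -0.0415  0.1518]
234 282 [ 0.5682 -0.0448  0.1459]
235 273 [ 0.5686 -0.0453  0.1431]
236 267 [ 0.5697 -0.0475  0.1384]
237 280 [ 0.5693 -0.0466  0.1373]
238 292 [ 0.5693 -0.0464  0.1353]
239 284 [ 0.5693 -0.0464  0.1331]
240 274 [ 0.5701 -0.0479  0.1291]
241 283 [ 0.5691 -0.0455  0.1297]
242 279 [ 0.5696 -0.0465  0.1263]
243 279 [ 0.5688 -0.0445  0.1265]
244 280 [ 0.5696 -0.0462  0.1223]
245 275 [ 0.5709 -0.0486  0.1171]
246 285 [ 0.5688 -0.0441  0.1203]
247 281 [ 0.5687 -0.0438  0.1184]
248 287 [ 0.569  -0.0441  0.1158]
249 265 [ 0.5693 -0.0447  0.1128]
250 198 [ 0.5694 -0.0448  0.1104]
251 157 [ 0.5696 -0.045   0.1078]
252 239 [ 0.5693 -0.0442  0.1065]
253 279 [ 0.5698 -0.045   0.1032]
254 268 [ 0.5702 -0.0458  0.0999]
255 287 [ 0.5701 -0.0452  0.0982]
256 354 [ 0.5684 -0.0416  0.1004]
257 408 [ 0.568  -0.0406  0.0993]
```

The ring's centre is at about 0.109, so 9 mm above the mouth. I'll raise it a touch and compare two looks to rule out slipping.

```bash
cat > r.py <<'E'
from h import *
im,d=bot.camera("scene"); P=[]
for c in range(313,320):
    g=im[244:256,c].sum(1).astype(float); w=np.clip(250-g,0,None); P.append([244+(w*np.arange(12)).sum()/w.sum(),c,np.median(d[244:254,c])])
    # depth at the row
P=np.array(P); dd=[d[int(round(p[0])),int(p[1])] for p in P]
print(P[:,0].mean().round(2),np.median(world("scene",P[:,:2],np.array(dd)),0).round(4),bot.get_obs()["ee_pos"])
E
python3 r.py
python3 -m jog '[[0.9,0,0,0.05,0,0,0],[0.9,0,0,0.05,0,0,0],[0.9,0,0,0.05,0,0,0]]'; python3 r.py
python3 -m jog '[[0.9,0,0,0,0,0,0],[0.9,0,0,0,0,0,0],[0.9,0,0,0,0,0,0],[0.9,0,0,0,0,0,0],[0.9,0,0,0,0,0,0]]'
python3 -m jog '[[0.9,0,0,0,0,0,0],[0.9,0,0,0,0,0,0],[0.9,0,0,0,0,0,0],[0.9,0,0,0,0,0,0],[0.9,0,0,0,0,0,0]]'; python3 r.py
```

```text
250.45 [ 0.5702 -0.0461  0.1087] [ 0.57207521 -0.05686222  0.17570561]
time: 13.3
ee_pos: [0.572, -0.0569, 0.1772]
tcp_rot: [-90.0, -0.0, -20.6]
wrist_force: [1.1, -0.8, -2.6]
opening: 0.027
249.75 [ 0.5698 -0.0456  0.1094] [ 0.57208078 -0.05688544  0.17718197]
time: 13.85
ee_pos: [0.5721, -0.0569, 0.1771]
tcp_rot: [-90.0, 0.0, -20.6]
wrist_force: [0.6, -0.2, -3.1]
opening: 0.0265
time: 14.35
ee_pos: [0.5721, -0.0569, 0.1771]
tcp_rot: [-90.0, -0.0, -20.6]
wrist_force: [-0.2, 0.4, -2.6]
opening: 0.0266
249.84 [ 0.5697 -0.0453  0.1096] [ 0.57207475 -0.05686975  0.17707084]
```

Stable, with no slip, and the ring is about 10 mm above the mouth.

```bash
python3 -c "
from workcell import bot
print(bot.job_done())"
```

```text
the job is handed in; nothing more can be done
None
```

The job is handed in: the crank is at its stop, and the gripper is holding the piston still with the sealing ring about 1 cm above the mouth.

- **Crank:** I wound it anticlockwise by its handle, about 1.9 turns, until it pushed back at about 7 N. The handle then pointed to the stand's -y, and the pictures show the fork clear of the flange.
- **Piston:** I took the smallest of the three look-alikes, the one in the block, by its knob and drew it straight up about 53 mm. The ring's centre measures z ≈ 0.1095, about 9.5–10 mm above the mouth. The rod's lower end should be about 28 mm down in the bore.
- **Holding:** Two looks about a second apart agreed to within 0.1 pixel, so there was no slip. The grip is set to 50 N.
- **Bystanders:** The beaker and slide box were measured again and had not moved. The petri dish was half hidden behind the arm at the end, so its last measurement was only partial. It stood unmoved in the last clear picture, before I gripped the knob.
- **Disagreements:** The crank angle worked out from the tool's position came out about 3° past the nominal stop, within calibration error. In one reading the tool stood about 1 mm low, so I raised it 1.25 mm before handing in.

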